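# Fill the air tank through the sprung slide valve

## Task

The blue tank has to be filled gently: turn the regulator's black knob clockwise until its white pointer stands at the red set mark, then push the orange slide lock fully home around the knob. Only then draw the handle of the spring-closed slide valve back towards the robot until its red pointer stands at the green half-open mark, never throwing the valve wide open. Finish while still holding the handle there against the spring (do not let go of it), with the regulator still set and locked and the bottle, coupler and spanner left where they are.

Things in the scene. Friction and masses are not known exactly. Their poses are not given: they have to be found in the camera images.
- skid: the tank-filling skid, fixed to the bench: aluminium base plate 310 x 530 mm, 12 mm thick. Origin at bench height below a point between regulator and slide valve; z up; its +x points roughly away from the robot, +y runs from the regulator (at x +45, y -100) through the slide valve (y +70) to the blue tank (axis along x at y +275, radius 80, top 185 mm high). All moving parts slide along the skid's x.
- knob (a joint): angle of the regulator knob, rad, 0 to 2.4; grows as the knob turns clockwise seen from above (raising the pressure). It turns about the vertical with light friction (0.06 N m) and stays where it is left. The knob has to turn clockwise by 0.4 to 1.4 rad from the start to the set mark.
- knob_grip (a point): point on the vertical axis of the regulator knob, 133 mm above the bench, at the height to grip: a ribbed black round barrel 40 mm in diameter, from 107 to 150 mm above the bench, on a flange 64 mm in diameter whose top is at 107 mm.
- knob_pointer (a point): outer end of the white pointer line on the knob's flange, 33 mm from the knob axis, 107 mm high; turns with the knob.
- set_mark (a point): inner end of the red set mark on the fixed ring round the knob, 33 mm from the knob axis, 107 mm high. The knob is set when knob_pointer comes to it. The mark's place round the knob changes from one start to the next.
- lock (a joint): travel of the orange slide lock, m: 0 pulled back, 0.038 fully home with its fork round the knob barrel. Slides along the skid's +x (towards the knob) with about 1.5 N friction and stays where it is left. It starts at 0 to 4 mm.
- lock_tab (a point): centre of the upright tab of the slide lock, 135.5 mm above the bench: 10 mm thick along the skid's x, 32 mm wide along y, its top at 149.5 mm; below it a 4 mm plate whose top is at 113.5 mm. With the lock home the tab's centre is 65 mm from the knob axis (40 mm clear between tab and barrel). It moves with the lock; skid x is the direction of travel.
- gate (a joint): travel of the spring-closed gate of the slide valve, m: 0 shut, 0.025 half open, 0.050 wide open. Grows towards the skid's -x (towards the robot). Its spring (inside the cartridge behind the valve body) pulls it shut with 3 N when shut, rising by 280 N per metre to 10 N at half and 17 N when wide open; let go, it snaps shut.
- gate_slide: the moving gate with its handle. Handle: black upright grip paddle on the steel crosshead, 12 mm thick along the skid's x (the direction of travel), 32 mm wide along y, from 62 to 115 mm above the bench (the origin is the paddle's centre point, 90 mm above the bench). Shut, there are 39 mm free between it and the valve body (top of body 82 mm) on the +x side.
- half_mark (a point): green line on the white scale beside the gate, 46 mm above the bench: the crosshead's small red pointer stands at it when the gate is half open. In the skid's x it lies exactly 25 mm towards -x from the shut pointer; the pointer is level in x with the centre of gate_slide.
- leak_bottle: bystander: white bottle with a yellow label and a red cap, 52 mm in diameter, 130 mm tall, standing loose on the bench; origin at the centre of its underside.
- coupler: bystander: brass and steel hose coupler, about 30 mm across and 55 mm tall, standing loose on the bench; origin at the centre of its underside.
- spanner: bystander: open-ended spanner 130 mm long, 7 mm thick, lying loose on the skid's base plate between regulator and slide valve, along the skid's x; origin at its underside.

How it is judged:
On the way, in this order (a step that is already met when the one before it is completed fails the run):
1. the knob's pointer stands at the red set mark (horizontal distance between knob_pointer and set_mark below 0.006 m), for 0.2 s.
2. the slide lock is home with the pointer at the mark (value of joint lock above 0.034 m and horizontal distance between knob_pointer and set_mark below 0.006 m), for 0.2 s.
3. the slide valve is held half open by its handle (value of joint gate between 0.02 and 0.03 m and contact force between the fingers and gate_slide above 3 N), for 0.3 s.
At the end, for the whole second after the job is handed in: The gate is held at half travel (25 mm, give or take 5 mm) by the fingers on its handle (more than 3 N), the slide lock is home (within 4 mm of its end) and the knob's pointer is within 6 mm of the red set mark (all of step 2 and all of step 3); the arm keeps its last pose, push and grip.
It fails at once if the slide valve is opened (10 mm or more) before the lock is home (value of joint gate above 0.01 m and value of joint lock below 0.03 m).
It fails at once if the slide valve is thrown wide open (past 42 of its 50 mm) (value of joint gate above 0.042 m).
It fails at once if the bottle, the coupler or the spanner is moved by more than 30 mm (distance of any of leak_bottle, coupler, spanner from where it was at the start of the episode above 0.03 m).
It fails at once if the bottle or the coupler is knocked over (angle between any of leak_bottle, coupler's own z axis and vertical above 0.5 rad).
It also fails if it takes over 51 s, if anything falls off the work surface, if the arm or the gripper's body presses on something with over 40 N, if the wrist force passes 120 N, or if a joint passes its speed limit or range.

## Robot

A 6-joint arm with a two-finger parallel gripper is mounted at the origin on the work surface. World frame = base frame: x ahead of the robot, y to its left, z up, the work surface at z = 0. Lengths are in m, angles in rad, forces in N, time in s.
With the tool pointing down it reaches from about 0.25 to 0.775 m from the base axis. Payload 4 kg.
Tool frame: the origin (TCP) lies at the very end of the fingers, on their centre line; the grasp point (between the pads) lies 19 mm behind it; z points along the fingers, x is the direction in which the jaws open and shut, and the axes are right-handed (so a half turn about z gives the same grasp; the last joint's range is limited). The gripper opens to 85 mm and grips with 20 to 120 N. Pads are 22 mm wide; open, the fingers measure 114 mm over their backs; the gripper's body (76 mm by 85 mm) begins 54 mm behind the grasp point. The pads swing forward as they close: fully open they stand 13 mm farther back than shut.
Start: joints at [-1.21, 0.087, 1.371, -0, 1.684, -0.103], TCP at [0.246, -0.492, 0.194] pointing down, gripper open.
Joint ranges: [-3.1, 3.1], [-0.76, 2.03], [0.27, 2.55], [-1.08, 4.22], [0.17, 2.65], [-2.57, 2.57]. Speed limits (rad/s): [2.79, 2.79, 3.14, 3.14, 3.14, 3.14].

## Interface

Orientations are given as a 3x3 rotation matrix whose columns are the frame's x, y, z axes.
In Python, from cell import bot gives the robot as it stands.
- The arm moves only by the tool jog_arm, never from a script. Its argument "commands" is text: rows parted by semicolons, each of 4 numbers parted by spaces: the shift along the world's x, y, z in cm, then the turn about the world's z in degrees. In form: tx ty tz twist; .... A call has 1 to 20 rows; each row shifts and turns the commanded pose from where the row before left it; what a row does not reach is not made up. A row lasts 1/12 s, in which the tool goes at most 41.7 mm and 7.16 degrees, less where a joint would pass 70% of its speed; a pose out of reach is approached as far as the arm can. A call with a gripper value outside its range is refused whole. "hand" is the finger opening in cm, from 0 to 8.54, set as the call begins (left out, the last holds). The fingers move at their own pace and stop on an object; "squeeze" is the grip in N (left out, the last holds). Time passes only in rows, so rows that do not move let the fingers close. It gives the time, the measured TCP pose, the force and the opening at its end, in the units of the state.
- bot.sense(): the state, without advancing time (a new reading comes with each control period).
- bot.get_image(name): name is "side" or "top" or "wrist"; returns a dict with "frame" (480x640x3 uint8, blue, green, red), "fx", "fy", "cx", "cy" (pixels), "pose" (4x4, takes a point from camera to world coordinates); the wrist camera has in their place "T_tool_cam" (4x4, takes a point from camera to tool coordinates, whose origin is the TCP and whose axes are the tool frame's). Camera axes: x right, y up, looking along -z (the intrinsics and any distortion apply to the point x, -y, -z); pixel columns grow to the right and rows downward; lengths in m; the calibration is good to about 2 mm. A picture is of the moment at which its call begins: read the wrist's pose just before it. There is no depth.
- bot.job_done(): hands the job in, once; it reports no verdict.
The state is a dict: "time_s": time; "joints": joint angles; "joint_velocities": joint speeds; "tau": joint torques, N m; "ee_pos": TCP position; "ee_rot": TCP orientation; "force": force on the tool from outside, world axes, zero at the start; "torque": the same for the moment, N m; "width": finger opening in m.
Only numpy, scipy, OpenCV 4.12 (cv2) and the standard library are available. Lean on these libraries where they do the work, as an engineer would, in place of code of your own. Each camera call takes 0.05 s, during which the arm holds its last target.

## Working session

There is one attempt and no reset: what is moved stays moved. The work goes in short steps, Python scripts to look and compute and a tool call to move; the robot and the scene stay as the last step left them, time stands still between calls to the robot, and variables do not carry over. Pictures are saved under pics/ and viewed, and the job is handed in when it is done.

Besides the shell and the picture viewer there is one more tool, called after "Request:" by a JSON object that holds its "api" and its "payload", one argument or row to a line. jog_arm: Moves the arm, as the interface text tells. Its arguments: {"type":"object","properties":{"commands":{"type":"string"},"hand":{"type":"number"},"squeeze":{"type":"number"}},"required":["commands"]}

```bash
mkdir -p pics; ls
cat > h.py <<'E'
import numpy as np, cv2
from cell import bot
def snap(n,tag):
    s=bot.sense(); im=bot.get_image(n)
    if 'pose' in im: P=np.array(im['pose'])
    else:
        T=np.eye(4);T[:3,:3]=s['ee_rot'];T[:3,3]=s['ee_pos'];P=T@np.array(im['T_tool_cam'])
    cv2.imwrite(f'pics/{tag}.png',im['frame'])
    np.savez(f'pics/{tag}.npz',P=P,k=[im['fx'],im['fy'],im['cx'],im['cy']],f=im['frame'])
    print(n,[k for k in im if k!='frame'],s['time_s']);return im
def load(tag):
    d=np.load(f'pics/{tag}.npz');return d['P'],d['k'],d['f']
def ray(tag,u,v):
    P,k,_=load(tag);d=P[:3,:3]@np.array([(u-k[2])/k[0],-(v-k[3])/k[1],-1]);return P[:3,3],d
def onz(tag,u,v,z):
    o,d=ray(tag,u,v);return o+d*(z-o[2])/d[2]
def proj(tag,p):
    P,k,_=load(tag);q=P[:3,:3].T@(np.array(p)-P[:3,3]);return np.array([k[2]+k[0]*q[0]/-q[2],k[3]+k[1]*q[1]/q[2]])
E
python3 - <<'E'
from h import *
for n in ['top','side','wrist']: im=snap(n,n+'0');print({k:(v if k!='frame' else 0) for k,v in im.items()})
print(bot.sense())
E
```

```text
pics
top ['fx', 'fy', 'cx', 'cy', 'pose'] 0.0
{'frame': 0, 'fx': 452.14546218624827, 'fy': 452.14546218624827, 'cx': 320.66533028860147, 'cy': 246.32287569433464, 'pose': array([[ 0.01327974,  0.99116269, -0.13198549,  0.48100052],
       [-0.99975049,  0.01553245,  0.01605302, -0.07795811],
       [ 0.01796121,  0.13173937,  0.99112165,  0.7565541 ],
       [ 0.        ,  0.        ,  0.        ,  1.        ]])}
side ['fx', 'fy', 'cx', 'cy', 'pose'] 0.05
{'frame': 0, 'fx': 568.7505575094491, 'fy': 568.7505575094491, 'cx': 325.71331515460884, 'cy': 235.37589571983443, 'pose': array([[ 0.99645401,  0.03343019, -0.07721284,  0.50430057],
       [-0.08097586,  0.63028908, -0.77212601, -0.69831761],
       [ 0.02285409,  0.77564044,  0.63076112,  0.6264289 ],
       [ 0.        ,  0.        ,  0.        ,  1.        ]])}
wrist ['fx', 'fy', 'cx', 'cy', 'T_tool_cam'] 0.1
{'frame': 0, 'fx': 393.75250393647605, 'fy': 393.75250393647605, 'cx': 322.7080690196106, 'cy': 233.67710800159117, 'T_tool_cam': array([[ 9.99999276e-01, -3.09699747e-04,  1.16282889e-03,
         1.25486120e-03],
       
[... 328 characters left out ...]
1e+00, -9.81750017e-06,
        1.68363075e+00, -1.03110221e-01]), 'joint_velocities': array([ 0.00149318, -0.00238494, -0.00502568,  0.00115774, -0.00054988,
        0.00080115]), 'tau': array([ 4.95068871e-04, -3.52378464e+01, -3.13679552e+01, -1.53044698e-04,
        8.10787606e-03,  5.37981435e-06]), 'ee_pos': array([ 0.24585281, -0.49148519,  0.19348368]), 'ee_rot': array([[ 4.47318550e-01, -8.94374480e-01, -6.35541414e-04],
       [-8.94372961e-01, -4.47318968e-01,  1.65746111e-03],
       [-1.76668065e-03, -1.73002043e-04, -9.99998424e-01]]), 'force': array([-0.71556389, -0.4647538 ,  0.44574091]), 'torque': array([-0.05638876, -0.03356218, -0.03863974]), 'width': 0.08534286389615908}
```

View pics/top0.png

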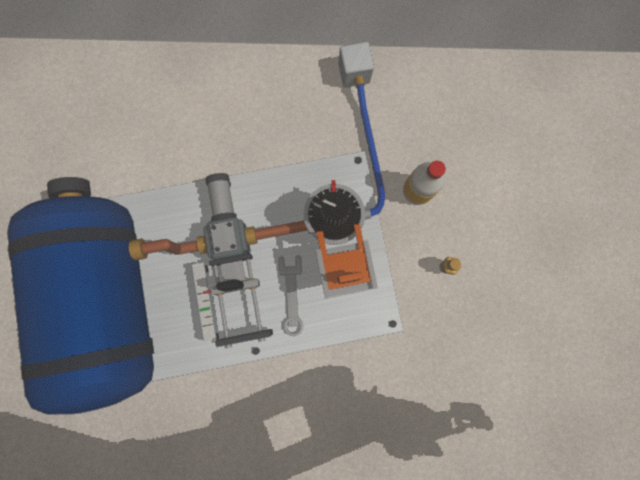

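View pics/side0.png

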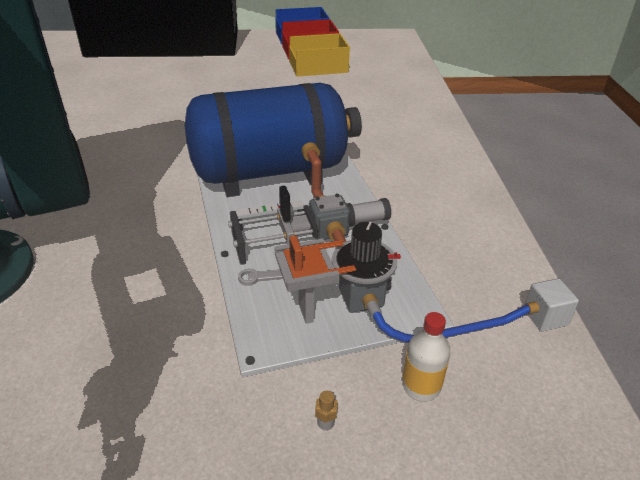

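View pics/wrist0.png

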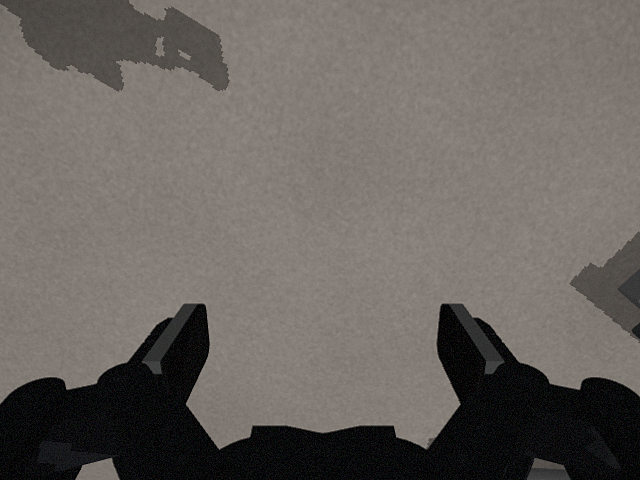

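Run:
```python
from h import *
f=load('top0')[2];cv2.imwrite('pics/tz.png',cv2.resize(f[150:350,190:410],None,fx=3.6,fy=3,interpolation=cv2.INTER_CUBIC)) if 0 else cv2.imwrite('pics/tz.png',cv2.resize(f[155:335,290:410],None,fx=4,fy=4*600/720*1.0 if 0 else 3.3333,interpolation=cv2.INTER_CUBIC) if 0 else cv2.resize(f[160:310,290:400],None,fx=4,fy=4,interpolation=cv2.INTER_CUBIC))
f=load('side0')[2];cv2.imwrite('pics/sz.png',cv2.resize(f[180:330,220:410],None,fx=4,fy=4,interpolation=cv2.INTER_CUBIC))
f=load('top0')[2];cv2.imwrite('pics/tv.png',cv2.resize(f[220:360,180:310],None,fx=4,fy=4,interpolation=cv2.INTER_CUBIC))
for u,v in [(358,160),(393,324),(256,351)]: print(onz('top0',u,v,.014))
```

```text
[ 0.72914794 -0.15159031  0.014     ]
[ 0.4544325  -0.20919672  0.014     ]
[0.40894851 0.01146119 0.014     ]
```

View pics/tz.png

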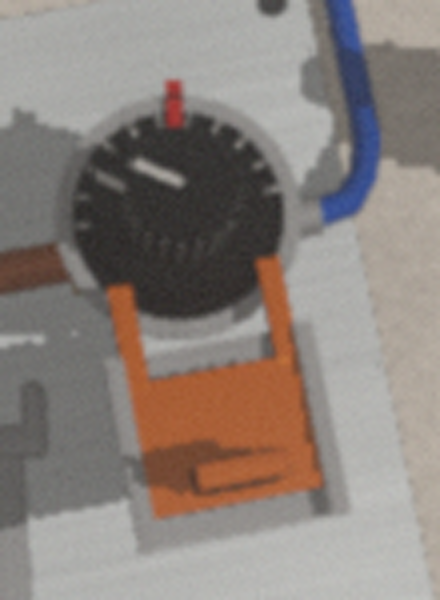

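View pics/sz.png

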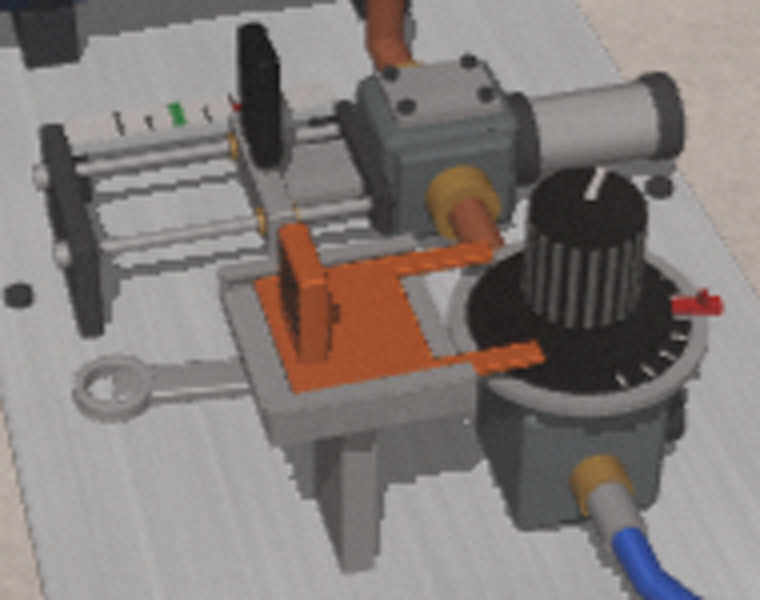

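View pics/tv.png

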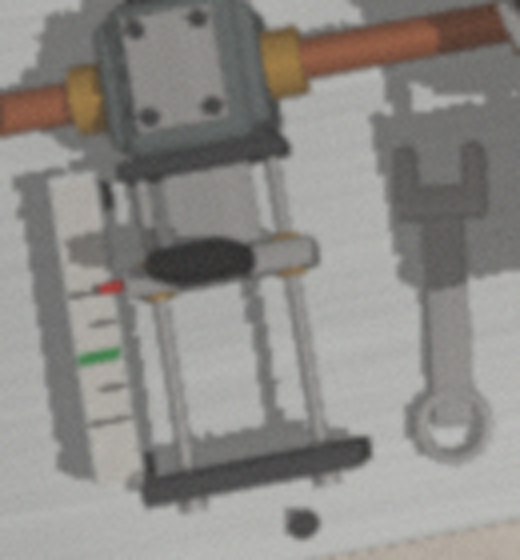

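```bash
cat >> h.py <<'E'
def tri(a,b):
    (o1,d1),(o2,d2)=a,b
    A=np.stack([d1,-d2],1);s=np.linalg.lstsq(A,o2-o1,rcond=None)[0]
    p,q=o1+s[0]*d1,o2+s[1]*d2;return (p+q)/2,np.linalg.norm(p-q)
def circ(P):
    A=np.c_[2*P[:,:2],np.ones(len(P))];s=np.linalg.lstsq(A,(P[:,:2]**2).sum(1),rcond=None)[0]
    return s[:2],np.sqrt(s[2]+s[0]**2+s[1]**2)
E
python3 - <<'E'
from h import *
yaw=.205;R=np.array([[np.cos(yaw),-np.sin(yaw)],[np.sin(yaw),np.cos(yaw)]])
f=load('top0')[2]
m=(f.max(2)<75).astype(np.uint8)*255
w=np.zeros_like(m);w[180:246,300:368]=m[180:246,300:368]
w=cv2.morphologyEx(w,cv2.MORPH_OPEN,np.ones((3,3)))
c=max(cv2.findContours(w,cv2.RETR_EXTERNAL,cv2.CHAIN_APPROX_NONE)[0],key=cv2.contourArea)[:,0]
h=cv2.convexHull(c)[:,0]
P=np.array([onz('top0',u,v,.107) for u,v in h])
for i in range(4):
    cc,r=circ(P);e=np.hypot(*(P[:,:2]-cc).T)-r
    print(cc,r,len(P),np.abs(e).max()); P=P[np.abs(e)<max(.0012,2*np.std(e))]
pt=onz('top0',313.75,203,.107);mk=onz('top0',333.5,192,.107)
for n,p in [('ptr',pt),('mark',mk)]:
    d=p[:2]-cc;print(n,p,np.hypot(*d),np.degrees(np.arctan2(d[1],d[0])))
sk=cc-R@[.045,-.1];print('skid',sk)
# side
print('mark tri',tri(ray('top0',333.5,192),ray('side0',220+672/4,180+303/4)))
# lock tab top centre
print('tab',tri(ray('top0',290+240/4,160+472/4),ray('side0',220+305/4,180+238/4)))
# handle top
print('handle',tri(ray('top0',180+200/4,220+258/4),ray('side0',220+256/4,180+32/4)))
# knob top centre
print('knobtop',tri(ray('top0',331.5,206),ray('side0',220+588/4,180+205/4)))
for n,p,z in [('tab',(-.02-.038,-.1),.1495),('handle?',(-.05,.07),.115)]:
    q=sk+R@p; print(n,q)
E
```

```text
[ 0.61638169 -0.10719412] 0.03785787456253966 25 0.0012448761962779165
[ 0.61647516 -0.10711217] 0.03779565822794918 24 0.0013818938246640336
[ 0.61659129 -0.10700041] 0.03771436304890388 23 0.0006953635054252963
[ 0.61659129 -0.10700041] 0.03771436304890388 23 0.0006953635054252963
ptr [ 0.63148231 -0.07747637  0.107     ] 0.03306677494225242 63.23501878888047
mark [ 0.6485529  -0.10632222  0.107     ] 0.03196880714693505 1.2155624948449317
skid [ 0.55217683 -0.01825483]
mark tri (array([ 0.65105986, -0.10657605,  0.10202816]), np.float64(0.0023718087404734044))
tab (array([ 0.52113301, -0.12733749,  0.15457444]), np.float64(0.003856699229344836))
handle (array([0.51007389, 0.03729928, 0.12349101]), np.float64(0.0007045951211797219))
knobtop (array([ 0.61962788, -0.10213379,  0.14409386]), np.float64(0.0010767280759086243))
tab [ 0.515748   -0.12796783]
handle? [0.48897407 0.04010108]
```

Request:
{"api": "jog_arm", "payload": {
  "commands": "0 0 3 0;2 2 2.6 0;2.4 2.5 0 3;2.4 2.5 0 3;2.4 2.5 0 3;2.4 2.5 0 3;2.4 2.5 0 3;2.4 2.5 0 3;2.4 2.5 0 3;2.4 2.5 0 3;2.4 2.5 0 3;2.4 2.5 0 4;2.4 2.5 0 4;2.4 2.5 0 4;2.4 2.5 0 4;2.4 2.5 0 4;1.5 1.5 0 1;0 0 0 0;0 0 0 0;0 0 0 0",
  "hand": 8.5
}}

```text
time_s: 1.82
ee_pos: [0.6165, -0.1074, 0.25]
ee_rot: [[0.964, -0.267, -0.001], [-0.267, -0.964, -0.0], [-0.001, 0.001, -1.0]]
force: [-0.8, -0.2, -0.2]
width: 0.0851
```

Run:
```python
from h import *
s=bot.sense();print(s['ee_pos'],s['joints'],s['time_s'],np.degrees(np.arctan2(s['ee_rot'][1,0],s['ee_rot'][0,0])),s['force'])
snap('wrist','w1')
for p in [(.6165,-.107,.107),(.6315,-.0775,.107),(.6486,-.1063,.107)]: print(proj('w1',p))
```

```text
[ 0.61654833 -0.10740592  0.24997441] [-2.62617682e-01  2.57751856e-01  1.06535477e+00 -7.46360463e-04
  1.81957949e+00  7.04254362e-03] 1.8167 -15.460922351710783 [-0.83386632 -0.22184229 -0.17119906]
wrist ['fx', 'fy', 'cx', 'cy', 'T_tool_cam'] 1.8167
[322.96260365 203.67398013]
[331.06626732 164.73723523]
[359.94701283 192.83732842]
```

View pics/w1.png

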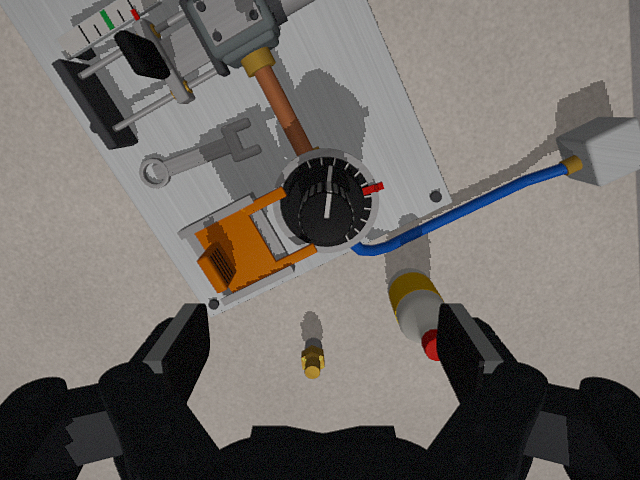

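Run:
```python
from h import *
f=load('w1')[2]
cv2.imwrite('pics/w1z.png',cv2.resize(f[130:270,260:400],None,fx=4.2,fy=4.2,interpolation=cv2.INTER_CUBIC))
g=cv2.cvtColor(f,cv2.COLOR_BGR2HSV)
o=cv2.inRange(g,(5,150,90),(16,255,255));o[:,:150]=0;o[330:]=0
print('orange',onz('w1',*np.argwhere(o)[:,::-1].mean(0),.113))
```

```text
orange [ 0.55592485 -0.10066004  0.113     ]
```

View pics/w1z.png

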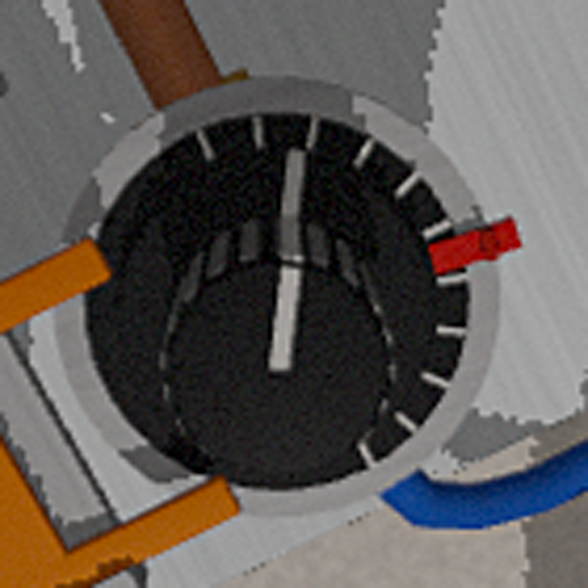

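Run:
```python
from h import *
Z=lambda a,b:(260+a/4.2,130+b/4.2)
c1=onz('w1',*Z(279,372),.15);c2=onz('w1',*Z(277,302),.107)
p=onz('w1',*Z(297,150),.107);m=onz('w1',*Z(434,260),.107)
print(c1,c2,p,m)
for c in (c1,c2,(c1+c2)/2):
  a=[]
  for q in (p,m):
    d=(q-c)[:2];a.append(np.degrees(np.arctan2(d[1],d[0])));print(np.hypot(*d),a[-1])
  print('turn',a[0]-a[1])
```

```text
[ 0.61866325 -0.10900397  0.15      ] [ 0.61931743 -0.10620547  0.107     ] [ 0.6310176  -0.07818692  0.107     ] [ 0.65149995 -0.10628533  0.107     ]
0.03320120787774404 68.1544795029988
0.032949051987332834 4.732874054664219
turn 63.421605448334574
0.030363349324212575 67.3352558516084
0.032182615010255045 -0.14217272639883782
turn 67.47742857800723
0.03178146803871413 67.76315522997075
0.03253637172787201 2.324051538675355
turn 65.4391036912954
```

Request:
{"api": "jog_arm", "payload": {
  "commands": "0.2 0 -3 0;0 0 -3 0;0 0 -3 0;0 0 -2.5 0;0 0 -1.7 0;0 0 0 0;0 0 0 0",
  "hand": 7
}}

```text
time_s: 2.45
ee_pos: [0.6178, -0.1079, 0.1178]
ee_rot: [[0.963, -0.268, -0.002], [-0.268, -0.963, 0.0], [-0.002, 0.0, -1.0]]
force: [-0.2, 0.8, -0.4]
width: 0.0699
```

Request:
{"api": "jog_arm", "payload": {
  "commands": "0 0 0 0;0 0 0 0;0 0 0 0;0 0 0 0;0 0 0 0;0 0 0 0;0 0 0 0;0 0 0 0;0 0 0 0",
  "hand": 3,
  "squeeze": 30
}}

```text
time_s: 3.2
ee_pos: [0.619, -0.1069, 0.1183]
ee_rot: [[0.964, -0.266, -0.0], [-0.266, -0.964, 0.0], [-0.0, 0.0, -1.0]]
force: [-0.6, -0.1, 0.2]
width: 0.0297
```

Run:
```python
from h import *
print(bot.sense()['width'],bot.sense()['ee_pos'])
snap('wrist','w2');snap('side','s2')
f=load('s2')[2];cv2.imwrite('pics/s2z.png',cv2.resize(f[150:330,260:450],None,fx=3.3,fy=3.3,interpolation=cv2.INTER_CUBIC))
```

```text
0.029669318586143283 [ 0.61901039 -0.10687607  0.11832617]
wrist ['fx', 'fy', 'cx', 'cy', 'T_tool_cam'] 3.2
side ['fx', 'fy', 'cx', 'cy', 'pose'] 3.25
```

View pics/w2.png

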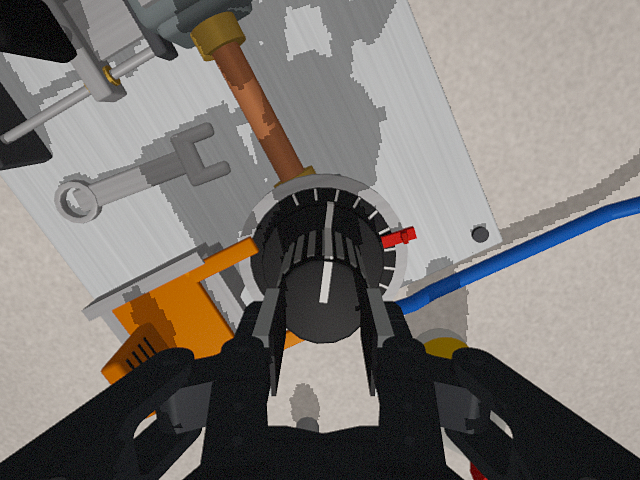

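View pics/s2z.png

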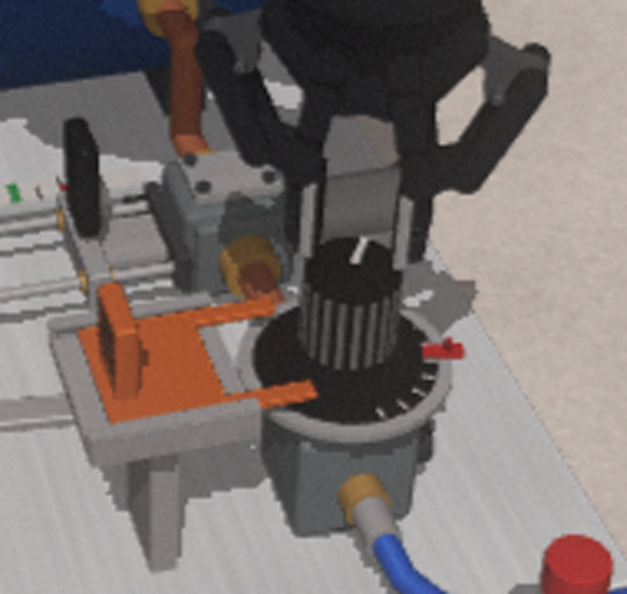

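Run:
```python
from h import *
for t in ('w2','s2'):
  print(t)
  for y in (-.1069,):
    for z in (.118,.137,.15): print(z,proj(t,(.619,y,z)))
  for p in [(.619,-.107,.15),(.619,-.107,.107)]: print('k',proj(t,p))
  # pad corners: tool x=±.015,y ±.011 at z tip
  R=bot.sense()['ee_rot'];c=np.array(bot.sense()['ee_pos'])
  for a in (-.015,.015):
    for b in (-.011,.011):
      for d in (0,-.03): print(a,b,d,proj(t,c+R@np.array([a,b,d])))
P,k,f=load('w2');cv2.imwrite('pics/w2z.png',cv2.resize(f[170:400,220:430],None,fx=2.6,fy=2.6,interpolation=cv2.INTER_CUBIC))
```

```text
w2
0.118 [322.79728239 269.27482706]
0.137 [322.75139291 285.53189077]
0.15 [322.71412678 298.73400066]
k [322.77815871 298.94433224]
k [322.87129542 261.35426603]
-0.015 -0.011 0 [291.7940476  248.35463727]
-0.015 -0.011 -0.03 [286.23680017 272.55014134]
-0.015 0.011 0 [292.81905291 289.85737066]
-0.015 0.011 -0.03 [287.65110394 320.17909895]
0.015 -0.011 0 [353.79044632 248.3741735 ]
0.015 -0.011 -0.03 [359.20755698 272.57826165]
0.015 0.011 0 [352.76656117 289.88348375]
0.015 0.011 -0.03 [357.79990471 320.215831  ]
s2
0.118 [365.34377406 248.22340523]
0.137 [366.27622082 237.59616174]
0.15 [366.93102156 230.13329395]
k [366.94118949 230.17956767]
k [364.82643032 254.2762673 ]
-0.015 -0.011 0 [355.79162516 241.56984704]
-0.015 -0.011 -0.03 [357.02797705 224.69852723]
-0.015 0.011 0 [353.44050736 251.59822792]
-0.015 0.011 -0.03 [354.64571998 234.60316195]
0.015 -0.011 0 [377.0859821  244.51762403]
0.015 -0.011 -0.03 [378.84952019 227.63281417]
0.015 0.011 0 [375.18493169 254.6606981 ]
0.015 0.011 -0.03 [376.94014648 237.65406837]
```

View pics/w2z.png

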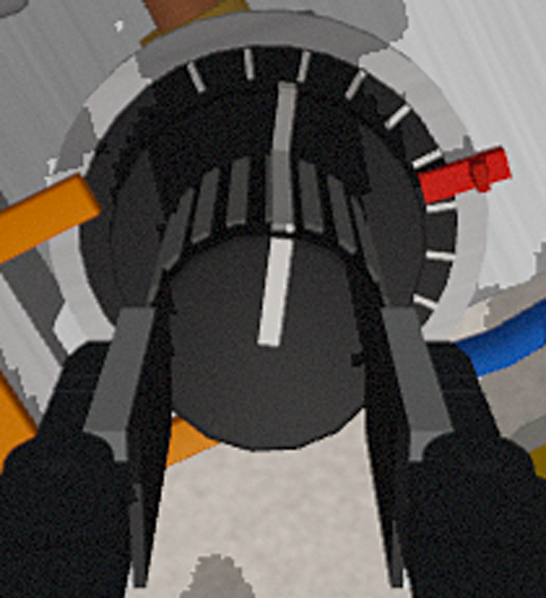

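Request:
{"api": "jog_arm", "payload": {
  "commands": "0 0 0 0;0 0 0 0;0 0 0 0",
  "hand": 2.5,
  "squeeze": 30
}}

```text
time_s: 3.55
ee_pos: [0.619, -0.1069, 0.1184]
ee_rot: [[0.964, -0.266, 0.0], [-0.266, -0.964, -0.0], [0.0, 0.0, -1.0]]
force: [0.3, -0.4, 0.1]
width: 0.0251
```

Run:
```python
from h import *
print(bot.sense()['width'],bot.sense()['ee_pos'])
snap('wrist','w3');snap('side','s3')
f=load('s3')[2];a=cv2.resize(f[150:290,300:430],None,fx=3,fy=4,interpolation=cv2.INTER_CUBIC);g=load('w3')[2];b=cv2.resize(g[170:400,220:430],(400,560))
f=cv2.convertScaleAbs(np.hstack([a[:560],b]),alpha=2.2,beta=20)
cv2.imwrite('pics/c3.png',f)
```

```text
0.025050543981869493 [ 0.61904007 -0.10693     0.11843274]
wrist ['fx', 'fy', 'cx', 'cy', 'T_tool_cam'] 3.55
side ['fx', 'fy', 'cx', 'cy', 'pose'] 3.6
```

View pics/c3.png

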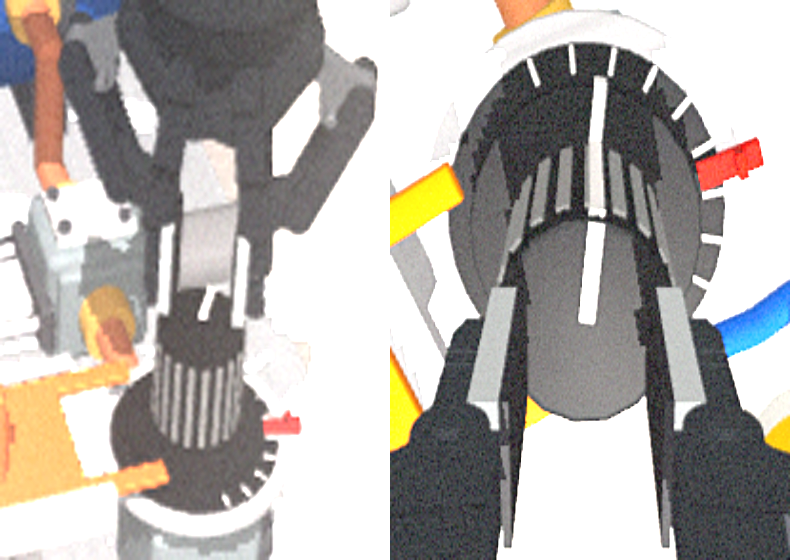

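Run:
```python
from h import *
s=bot.sense();R=s['ee_rot'];c=s['ee_pos']
snap('top','t3')
f=load('s3')[2].copy();f=cv2.convertScaleAbs(f,alpha=2,beta=30)[60:300,240:500]
f=cv2.resize(f,None,fx=2.4,fy=2.4,interpolation=cv2.INTER_CUBIC)
for d,col in ((0,(0,0,255)),(-.019,(0,255,0)),(-.073,(255,0,0))):
  for a in (-.0125,.0125,-.038,.038):
    q=(proj('s3',c+R@np.array([a,0,d]))-[240,60])*2.4;cv2.circle(f,tuple(int(x) for x in q),3,col,-1)
cv2.imwrite('pics/s3a.png',f)
f=load('t3')[2];f=cv2.convertScaleAbs(f,alpha=2,beta=30);cv2.imwrite('pics/t3a.png',f[100:400,180:500])
```

```text
top ['fx', 'fy', 'cx', 'cy', 'pose'] 3.65
```

View pics/s3a.png

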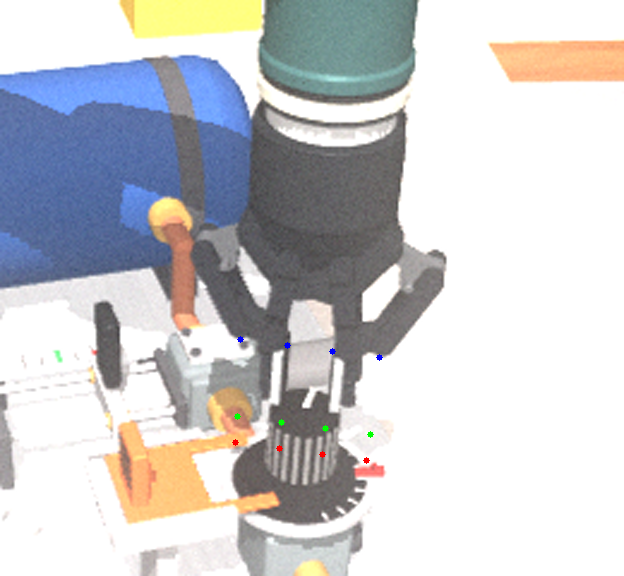

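View pics/t3a.png

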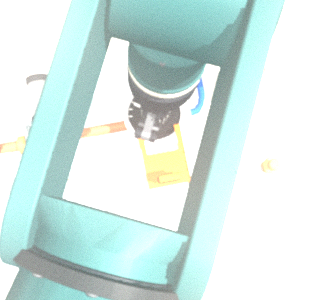

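Request:
{"api": "jog_arm", "payload": {
  "commands": "0 0 0 0;0 0 0 0;0 0 0 0;0 0 0 0;0 0 0 0;0 0 -0.5 0;0 0 -0.5 0;0 0 -0.5 0",
  "hand": 7
}}

```text
time_s: 4.37
ee_pos: [0.6189, -0.1069, 0.1027]
ee_rot: [[0.964, -0.266, -0.0], [-0.266, -0.964, 0.0], [-0.0, 0.0, -1.0]]
force: [-0.9, -0.4, -0.1]
width: 0.0696
```

```bash
cat >> h.py <<'E'
def ann(tag,out,x0,y0,w,h,k):
    f=cv2.convertScaleAbs(load(tag)[2],alpha=2,beta=30)[y0:y0+h,x0:x0+w]
    cv2.imwrite(f'pics/{out}.png',cv2.resize(f,None,fx=k,fy=k,interpolation=cv2.INTER_CUBIC))
E
python3 - <<'E'
from h import *
snap('side','s4');ann('s4','s4a',240,60,260,240,2.4)
print(bot.sense()['force'])
E
```

```text
side ['fx', 'fy', 'cx', 'cy', 'pose'] 4.3667
[-0.41499497  0.92351577 -1.9331766 ]
```

View pics/s4a.png

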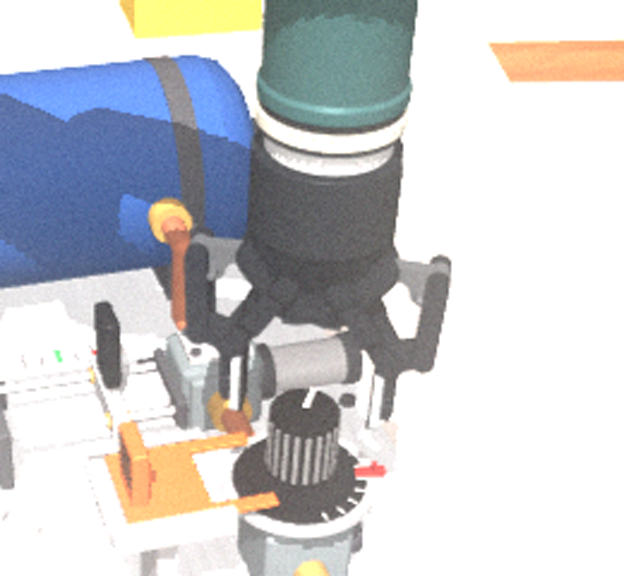

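Request:
{"api": "jog_arm", "payload": {
  "commands": "0 0 -0.5 0;0 0 -0.5 0;0 0 -0.5 0;0 0 0 0"
}}

```text
time_s: 4.75
ee_pos: [0.6181, -0.1067, 0.0866]
ee_rot: [[0.964, -0.266, -0.003], [-0.266, -0.964, 0.001], [-0.003, 0.0, -1.0]]
force: [0.0, -0.2, -0.9]
width: 0.0698
```

Run:
```python
from h import *
print(bot.sense()['force'],bot.sense()['ee_pos'])
snap('side','s5');ann('s5','s5a',240,60,260,240,2.4);snap('wrist','w5');ann('w5','w5a',150,130,350,290,2)
```

```text
[ 0.03582434 -0.16244799 -0.90632769] [ 0.61812628 -0.1067032   0.08663534]
side ['fx', 'fy', 'cx', 'cy', 'pose'] 4.75
wrist ['fx', 'fy', 'cx', 'cy', 'T_tool_cam'] 4.8
```

View pics/s5a.png

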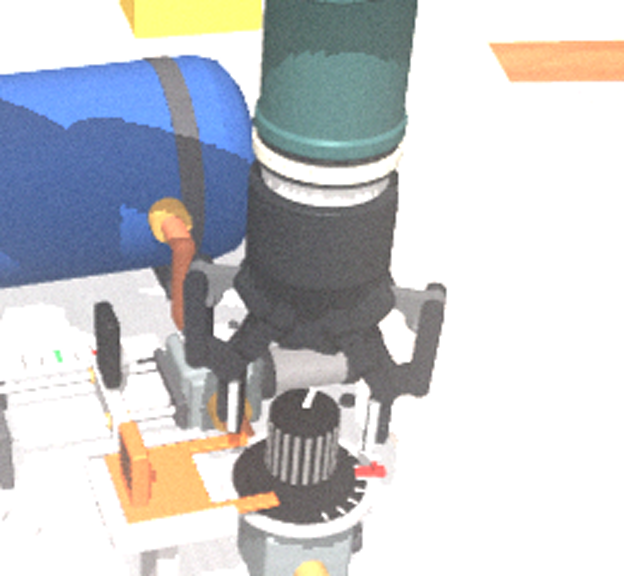

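View pics/w5a.png

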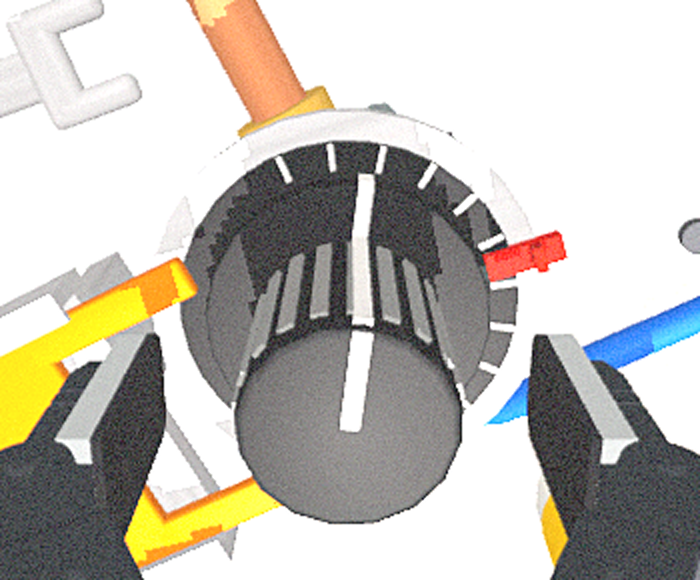

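Request:
{"api": "jog_arm", "payload": {
  "commands": "0 0 -0.4 0;0 0 -0.4 0;0 0 0 0;0 0 0 0"
}}

```text
time_s: 5.18
ee_pos: [0.6188, -0.1068, 0.08]
ee_rot: [[0.964, -0.266, -0.001], [-0.266, -0.964, 0.0], [-0.001, -0.0, -1.0]]
force: [-0.0, 0.1, 0.1]
width: 0.07
```

Request:
{"api": "jog_arm", "payload": {
  "commands": "0 0 0 0;0 0 0 0;0 0 0 0;0 0 0 0;0 0 0 0;0 0 0 0;0 0 0 0;0 0 0 0",
  "hand": 3,
  "squeeze": 30
}}

```text
time_s: 5.85
ee_pos: [0.619, -0.1069, 0.0809]
ee_rot: [[0.964, -0.266, 0.0], [-0.266, -0.964, -0.0], [0.0, 0.0, -1.0]]
force: [-2.2, 0.4, 3.9]
width: 0.0395
```

Run:
```python
from h import *
print(bot.sense()['force'],bot.sense()['ee_pos'])
snap('side','s6');ann('s6','s6a',240,60,260,240,2.4);snap('wrist','w6');ann('w6','w6a',150,130,350,290,2)
```

```text
[-2.16031115  0.35343796  3.8836143 ] [ 0.6189642  -0.10689587  0.08087982]
side ['fx', 'fy', 'cx', 'cy', 'pose'] 5.85
wrist ['fx', 'fy', 'cx', 'cy', 'T_tool_cam'] 5.9
```

View pics/s6a.png

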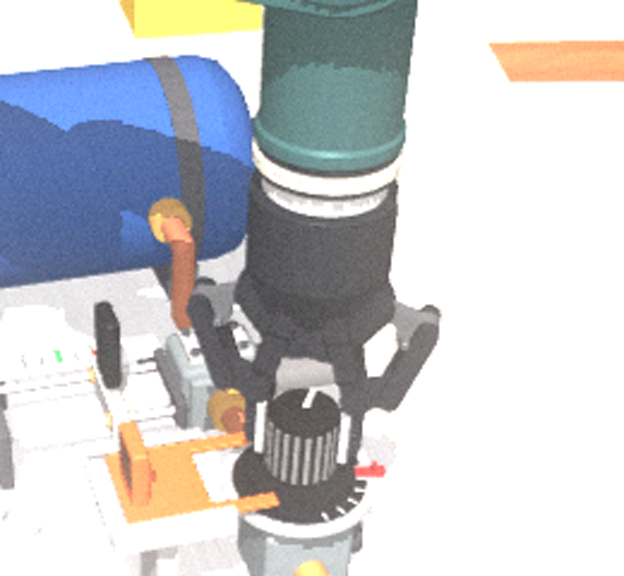

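View pics/w6a.png

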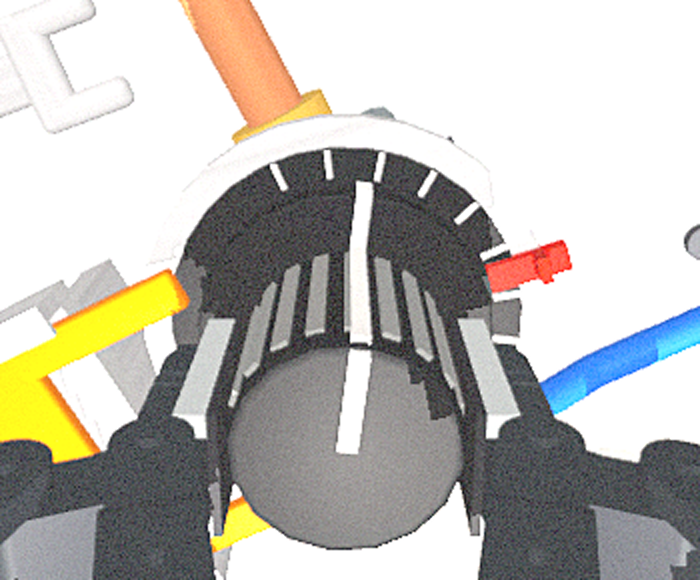

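Request:
{"api": "jog_arm", "payload": {
  "commands": "0 0 0 -4;0 0 0 -6;0 0 0 -6;0 0 0 -6;0 0 0 -6;0 0 0 -6;0 0 0 -6;0 0 0 -6;0 0 0 -6;0 0 0 -6;0 0 0 -5;0 0 0 0;0 0 0 0;0 0 0 0",
  "squeeze": 40
}}

```text
time_s: 7.12
ee_pos: [0.6194, -0.1073, 0.0809]
ee_rot: [[0.202, -0.979, 0.001], [-0.979, -0.202, -0.001], [0.001, -0.001, -1.0]]
force: [-1.6, -1.1, 4.7]
width: 0.039
```

Run:
```python
from h import *
print(bot.sense()['force'],bot.sense()['ee_pos'])
snap('side','s7');ann('s7','s7a',240,60,260,240,2.4);snap('wrist','w7');ann('w7','w7a',150,130,350,290,2)
```

```text
[-1.62360532 -1.10232627  4.721985  ] [ 0.61941141 -0.1073288   0.08092853]
side ['fx', 'fy', 'cx', 'cy', 'pose'] 7.1167
wrist ['fx', 'fy', 'cx', 'cy', 'T_tool_cam'] 7.1667
```

View pics/w7a.png

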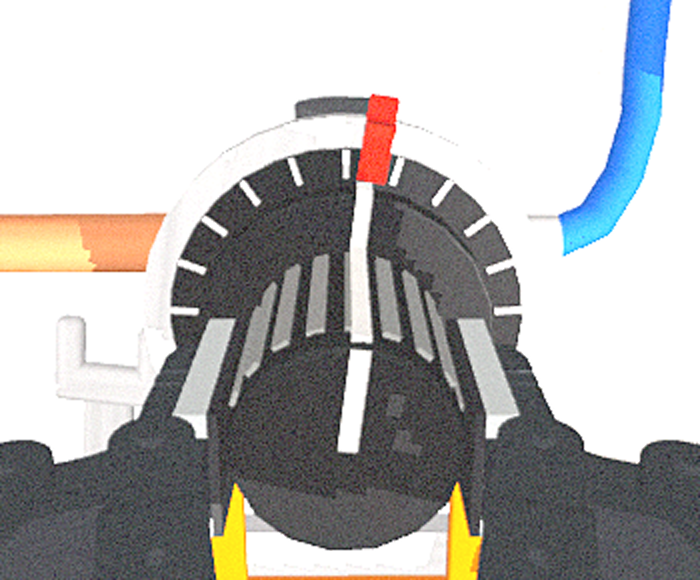

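View pics/s7a.png

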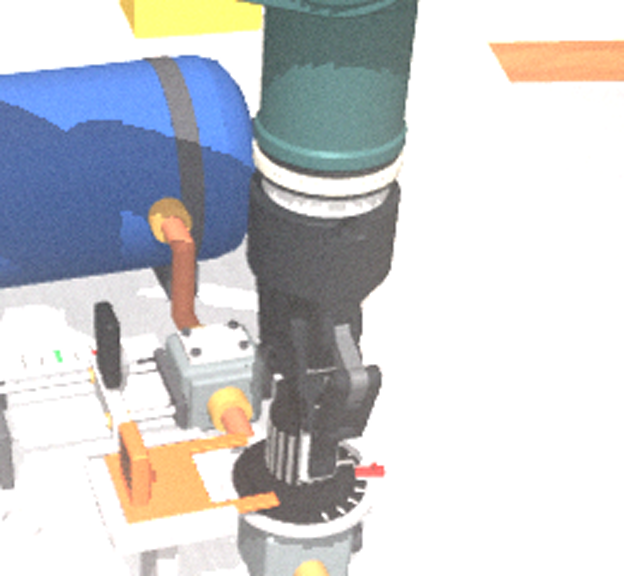

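Request:
{"api": "jog_arm", "payload": {
  "commands": "0 0 0 0;0 0 0 0;0 0 0 0;0 0 0 0;0 0 0 0;0 0 1.5 0;0 0 3 0;0 0 3 0;0 0 2.5 0;-1.8 -0.4 0 0;-3 -0.6 0 0;-3 -0.6 0 0;-3 -0.6 0 0;-2 -0.4 0 0;0 0 0 0;0 0 0 0;0 0 0 0",
  "hand": 6.5
}}

```text
time_s: 8.63
ee_pos: [0.4917, -0.1329, 0.1807]
ee_rot: [[0.201, -0.98, 0.001], [-0.98, -0.201, -0.0], [0.0, -0.001, -1.0]]
force: [-0.2, -0.7, 1.2]
width: 0.0646
```

Run:
```python
from h import *
s=bot.sense();print(s['force'],s['ee_pos'],s['joints'])
snap('side','s8');snap('wrist','w8');ann('w8','w8a',120,0,400,300,2)
```

```text
[-0.22089921 -0.73124217  1.18801322] [ 0.49169199 -0.13286926  0.18065926] [-3.75526622e-01 -1.43361234e-03  1.48986774e+00  3.43868944e-04
  1.65201630e+00  9.93216147e-01]
side ['fx', 'fy', 'cx', 'cy', 'pose'] 8.6333
wrist ['fx', 'fy', 'cx', 'cy', 'T_tool_cam'] 8.6833
```

View pics/w8a.png

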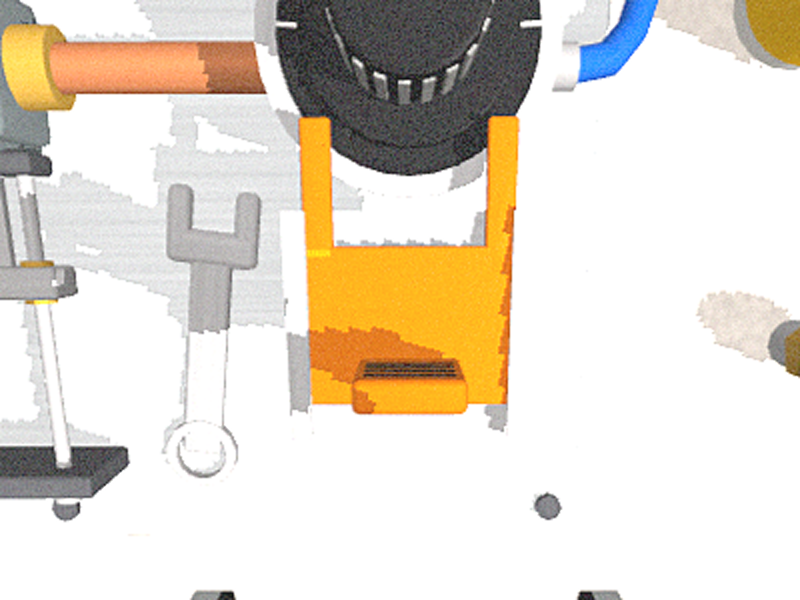

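View pics/s8.png

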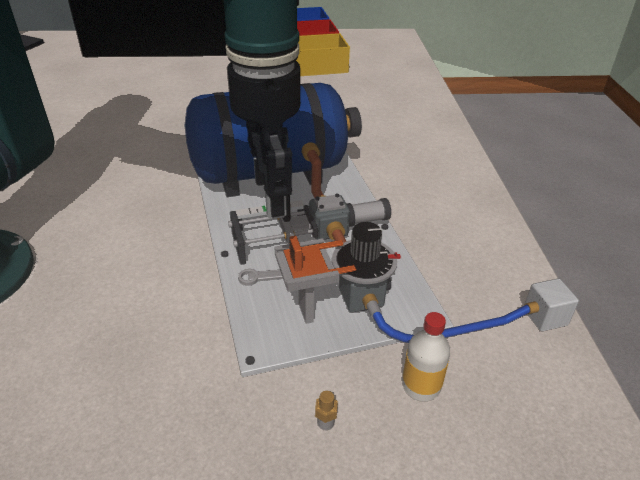

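Run:
```python
from h import *
b=onz('w8',120+411/2,378/2,.1495);e=np.array([.979,.2036]);n=np.array([-.2036,.979])
K=np.array([.6187,-.1072]);s=bot.sense()['ee_pos'][:2]
print('tab top rear edge? rel knob',(b[:2]-K)@e,(b[:2]-K)@n,'front/rear',[(onz('w8',325.5,v/2,.1495)[:2]-K)@e for v in (360,378,412)])
print('tcp',(s-K)@e,(s-K)@n)
```

```text
tab top rear edge? rel knob -0.0944955296707905 -0.0020644529441902655 front/rear [np.float64(-0.08959755570239954), np.float64(-0.0944955296707905), np.float64(-0.10393297807081707)]
tcp -0.12933557573354693 0.0008116920913327131
```

Request:
{"api": "jog_arm", "payload": {
  "commands": "0 -0.2 0 0;0 0 0 0;0 0 0 0;0 0 0 0;0 0 0 0;0 0 0 0;0 0 0 0;0 0 -3 0;0 0 -3 0;0 0 -2 0;0 0 -0.6 0;0 0 0 0;0 0 0 0",
  "hand": 0
}}

```text
time_s: 9.82
ee_pos: [0.4915, -0.1351, 0.0953]
ee_rot: [[0.201, -0.98, 0.001], [-0.98, -0.201, -0.0], [0.001, -0.001, -1.0]]
force: [0.3, 0.3, 0.4]
width: 0.0
```

Run:
```python
from h import *
s=bot.sense();print(s['force'],s['ee_pos'])
snap('side','s9');ann('s9','s9a',220,130,220,200,3)
```

```text
[0.3483734  0.27604748 0.42242827] [ 0.49153797 -0.13510747  0.0953354 ]
side ['fx', 'fy', 'cx', 'cy', 'pose'] 9.8167
```

View pics/s9a.png

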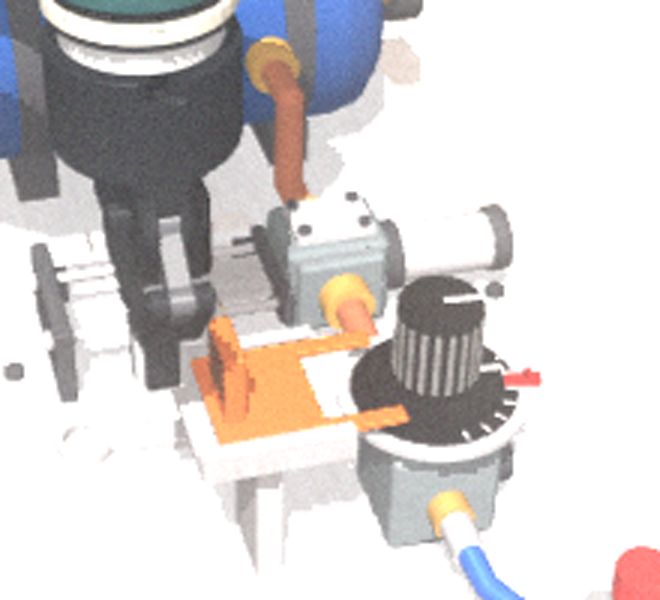

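Run:
```python
from h import *
for z in (.095,.11,.12,.13): print(z,(proj('s9',(.4915,-.1351,z))-[220,130])*3)
```

```text
0.095 [160.71689032 443.99431997]
0.11 [159.53860434 419.45372699]
0.12 [158.73663725 402.7508653 ]
0.13 [157.92112694 385.76593376]
```

Request:
{"api": "jog_arm", "payload": {
  "commands": "0 0 -0.4 0;0.49 0.1 0 0;0.49 0.1 0 0;0.49 0.1 0 0;0.49 0.1 0 0;0.49 0.1 0 0;0.49 0.1 0 0;0.49 0.1 0 0;0.49 0.1 0 0;0.49 0.1 0 0;0 0 0 0;0 0 0 0"
}}

```text
time_s: 10.87
ee_pos: [0.5357, -0.1257, 0.0902]
ee_rot: [[0.201, -0.98, 0.0], [-0.98, -0.201, 0.0], [-0.0, -0.0, -1.0]]
force: [0.4, 0.3, -0.2]
width: 0.0001
```

Run:
```python
from h import *
s=bot.sense();print(s['force'],s['ee_pos'])
snap('side','s10');ann('s10','s10a',220,130,220,200,3)
snap('wrist','w10');ann('w10','w10a',150,50,350,300,2)
```

```text
[ 0.38523117  0.31852416 -0.24357207] [ 0.53566171 -0.12566561  0.09016932]
side ['fx', 'fy', 'cx', 'cy', 'pose'] 10.8667
wrist ['fx', 'fy', 'cx', 'cy', 'T_tool_cam'] 10.9167
```

View pics/s10a.png

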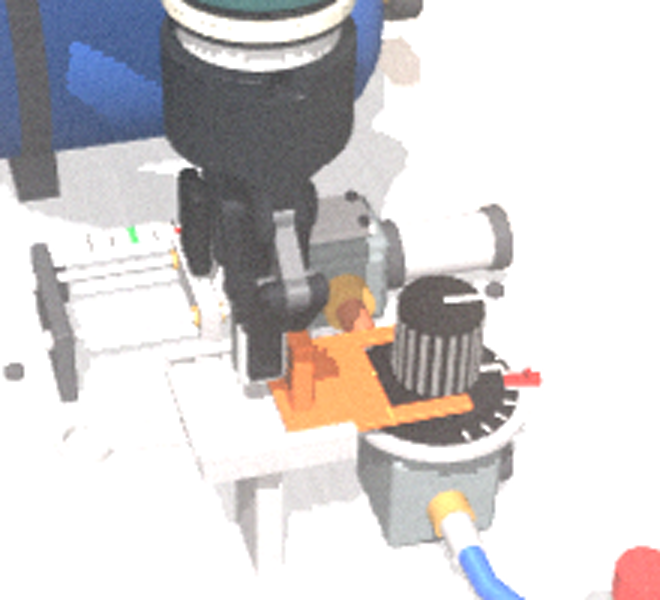

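View pics/w10a.png

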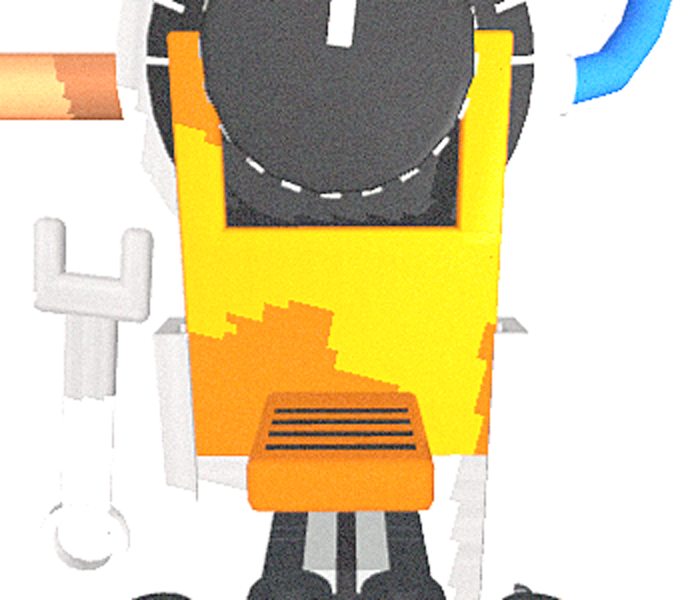

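Request:
{"api": "jog_arm", "payload": {
  "commands": "0.2 0.04 0 0;0.2 0.04 0 0;0 0 0 0;0 0 0 0"
}}

```text
time_s: 11.3
ee_pos: [0.5391, -0.1251, 0.0903]
ee_rot: [[0.201, -0.98, -0.0], [-0.98, -0.201, 0.0], [-0.0, 0.0, -1.0]]
force: [0.1, -0.3, -0.4]
width: 0.0001
```

Request:
{"api": "jog_arm", "payload": {
  "commands": "0.2 0.04 0 0;0 0 0 0;0 0 0 0"
}}

```text
time_s: 11.55
ee_pos: [0.5395, -0.1249, 0.0903]
ee_rot: [[0.2, -0.98, -0.004], [-0.98, -0.2, -0.0], [-0.0, 0.004, -1.0]]
force: [-4.8, -0.3, 1.9]
width: -0.0002
```

Request:
{"api": "jog_arm", "payload": {
  "commands": "-0.6 -0.1 0 0;-0.6 -0.1 1 0;0 0 3 0;0 0 3 0;0 0 3 0;0 1 1 7;0 1.5 0 7;0 1.5 0 7;0 1.5 0 7;0 1.5 0 7;0 1.5 0 7;0 1.5 0 7;-0.4 1.5 0 7;-0.4 1.5 0 7;-0.4 1.5 0 7;-0.4 1.3 0 7;0 0 0 7;0 0 0 6;0 0 0 0;0 0 0 0",
  "hand": 4
}}

```text
time_s: 13.22
ee_pos: [0.5132, 0.0313, 0.2013]
ee_rot: [[0.98, 0.198, 0.002], [0.198, -0.98, 0.0], [0.002, 0.0, -1.0]]
force: [0.0, 0.0, 0.2]
width: 0.0399
```

Run:
```python
from h import *
s=bot.sense();print(s['force'],s['ee_pos'],np.degrees(np.arctan2(s['ee_rot'][1,0],s['ee_rot'][0,0])),s['joints'])
snap('wrist','w11');snap('side','s11');ann('s11','s11a',220,130,220,200,3)
```

```text
[0.01643454 0.03794322 0.21531372] [0.51324629 0.03128626 0.20130684] 11.420284022946998 [-4.95822678e-02  4.55227076e-03  1.44318577e+00  2.37570085e-04
  1.69208574e+00 -2.48874689e-01]
wrist ['fx', 'fy', 'cx', 'cy', 'T_tool_cam'] 13.2167
side ['fx', 'fy', 'cx', 'cy', 'pose'] 13.2667
```

View pics/w11.png

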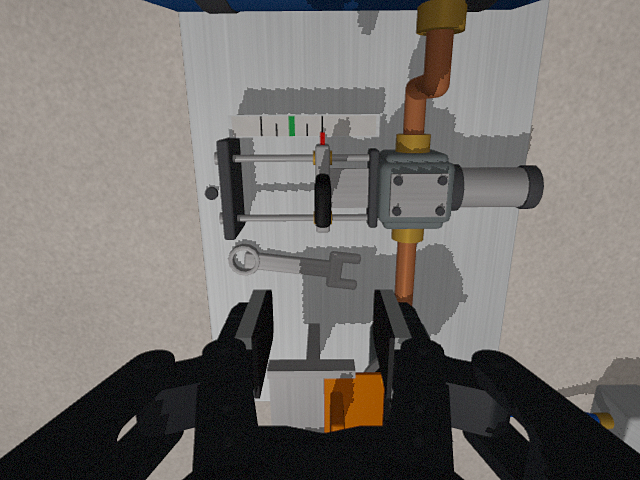

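View pics/s11a.png

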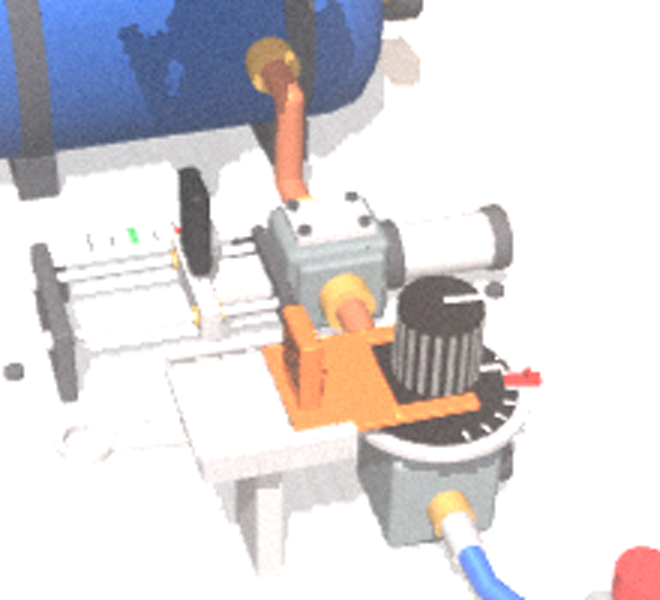

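Run:
```python
from h import *
e=np.array([.979,.2036]);n=np.array([-.2036,.979]);O=np.array([.5542,-.0185])
K=lambda p:((p[:2]-O)@e,(p[:2]-O)@n)
f=load('w11')[2]; m=(f.max(2)<40).astype(np.uint8);w=np.zeros_like(m);w[165:235,310:336]=m[165:235,310:336]
st=cv2.connectedComponentsWithStats(w);i=1+np.argmax(st[2][1:,4]);print(st[2][i],st[3][i])
x,y,W,H,_=st[2][i]
for v in (y,y+H): 
  for z in (.115,.09): print(v,z,K(onz('w11',x+W/2,v,z)))
for px in [(322,133),(292,126)]: print('ptr/mark',K(onz('w11',*px,.046)),onz('w11',*px,.046))
s=bot.sense()['ee_pos'];print('tcp',K(s), 'tcp->', proj('w11',[s[0],s[1],.115]))
cv2.imwrite('pics/w11z.png',cv2.resize(f[90:260,200:470],None,fx=2.9,fy=2.9,interpolation=cv2.INTER_CUBIC))
```

```text
[315 174  16  54 791] [322.55372946 200.16940582]
174 0.115 (np.float64(-0.030168161578828546), np.float64(0.09121707029753141))
174 0.09 (np.float64(-0.030146587479697378), np.float64(0.08744283333106964))
228 0.115 (np.float64(-0.030379406050862038), np.float64(0.053178129423860285))
228 0.09 (np.float64(-0.030377672042263316), np.float64(0.04583127338042637))
ptr/mark (np.float64(-0.030746326729538313), np.float64(0.11465561543955383)) [0.50074979 0.08749914 0.046     ]
ptr/mark (np.float64(-0.05535444682210427), np.float64(0.12037692173051998)) [0.47549091 0.08809014 0.046     ]
tcp (np.float64(-0.02999646186221345), np.float64(0.05690494074155796)) tcp-> [323.51623675 222.90074166]
```

View pics/w11z.png

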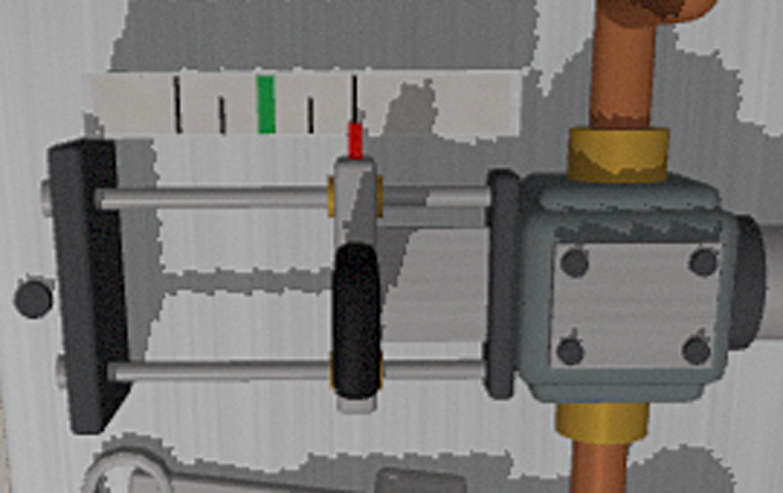

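Request:
{"api": "jog_arm", "payload": {
  "commands": "-0.3 1.3 -2 0;0 0 -3 0;0 0 -3 0;0 0 -2.1 0;0 0 0 0;0 0 0 0;0 0 0 0",
  "hand": 3.5
}}

```text
time_s: 13.9
ee_pos: [0.5113, 0.0441, 0.1012]
ee_rot: [[0.98, 0.2, 0.003], [0.2, -0.98, 0.0], [0.003, 0.001, -1.0]]
force: [1.3, 0.1, 0.4]
width: 0.0351
```

Run:
```python
from h import *
s=bot.sense();print(s['force'],s['ee_pos'])
snap('wrist','w12');snap('side','s12');ann('s12','s12a',180,100,240,200,3)
e=np.array([.979,.2036]);n=np.array([-.2036,.979]);O=np.array([.5542,-.0185])
f=load('w12')[2];ann('w12','w12a',150,150,350,290,2)
print((s['ee_pos'][:2]-O)@e,(s['ee_pos'][:2]-O)@n)
```

```text
[1.29406109 0.10656011 0.40290645] [0.51129789 0.04408824 0.10123604]
wrist ['fx', 'fy', 'cx', 'cy', 'T_tool_cam'] 13.9
side ['fx', 'fy', 'cx', 'cy', 'pose'] 13.95
-0.02925820124878088 0.07000875490013993
```

View pics/w12a.png

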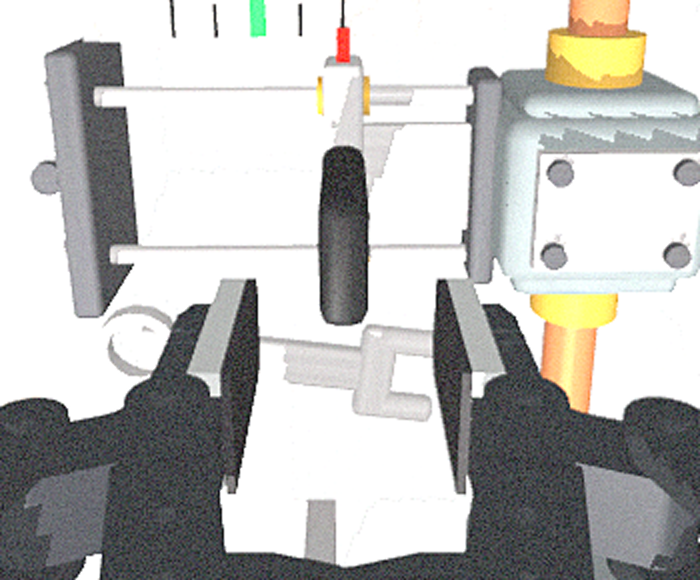

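View pics/s12a.png

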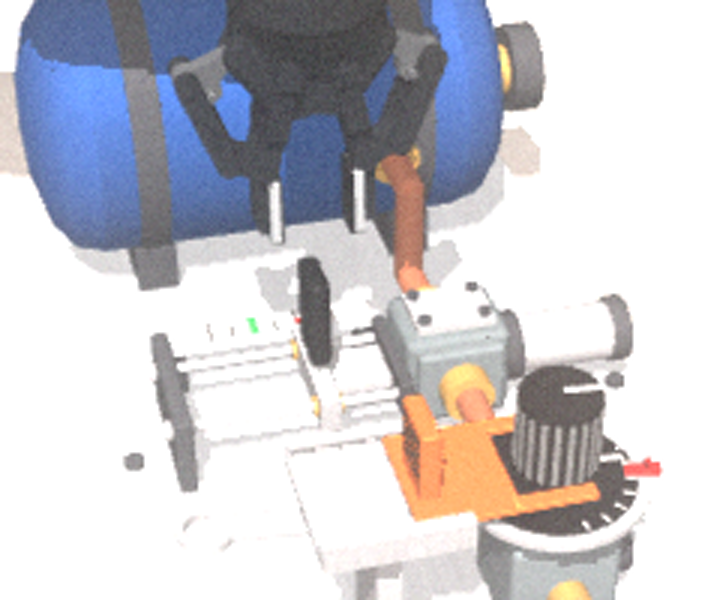

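Request:
{"api": "jog_arm", "payload": {
  "commands": "0 0 -2 0;0 0 -1 0;0 0 -1 0;0 0 -1 0;0 0 -0.5 0;0 0 0 0;0 0 0 0"
}}

```text
time_s: 14.58
ee_pos: [0.5101, 0.0443, 0.0443]
ee_rot: [[0.98, 0.201, -0.0], [0.201, -0.98, 0.0], [-0.0, -0.0, -1.0]]
force: [-0.3, -0.1, 0.1]
width: 0.035
```

Run:
```python
from h import *
s=bot.sense();print(s['force'],s['ee_pos'])
snap('wrist','w13');snap('side','s13');ann('s13','s13a',180,100,240,200,3)
ann('w13','w13a',150,150,350,290,2)
```

```text
[-0.34306379 -0.084367    0.11106898] [0.51006124 0.04430598 0.04427478]
wrist ['fx', 'fy', 'cx', 'cy', 'T_tool_cam'] 14.5833
side ['fx', 'fy', 'cx', 'cy', 'pose'] 14.6333
```

View pics/w13a.png

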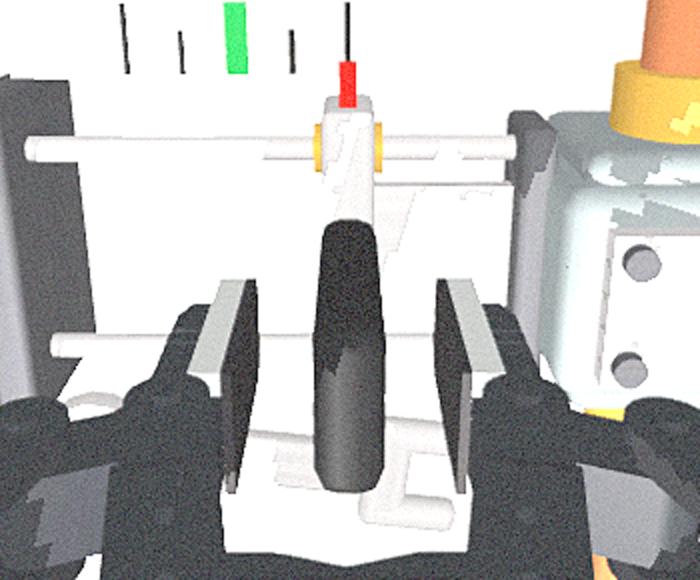

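View pics/s13a.png

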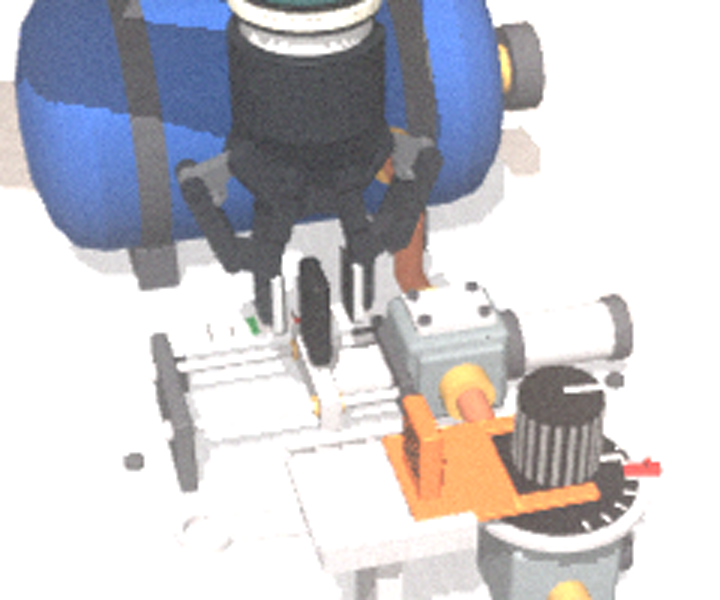

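Request:
{"api": "jog_arm", "payload": {
  "commands": "0 0 0 0;0 0 0 0;0 0 0 0;0 0 0 0;0 0 0 0;0 0 0 0;0 0 0 0;0 0 0 0",
  "hand": 0,
  "squeeze": 60
}}

```text
time_s: 15.35
ee_pos: [0.5107, 0.0443, 0.0453]
ee_rot: [[0.98, 0.201, 0.002], [0.201, -0.98, -0.0], [0.001, 0.0, -1.0]]
force: [-1.1, -0.1, 4.8]
width: 0.0112
```

Run:
```python
from h import *
s=bot.sense();print(s['force'],s['ee_pos'],s['width'])
snap('wrist','w14');ann('w14','w14a',150,150,350,290,2)
```

```text
[-1.05748503 -0.10129408  4.82138066] [0.51070373 0.04427216 0.04527329] 0.011153070861867497
wrist ['fx', 'fy', 'cx', 'cy', 'T_tool_cam'] 15.35
```

View pics/w14a.png

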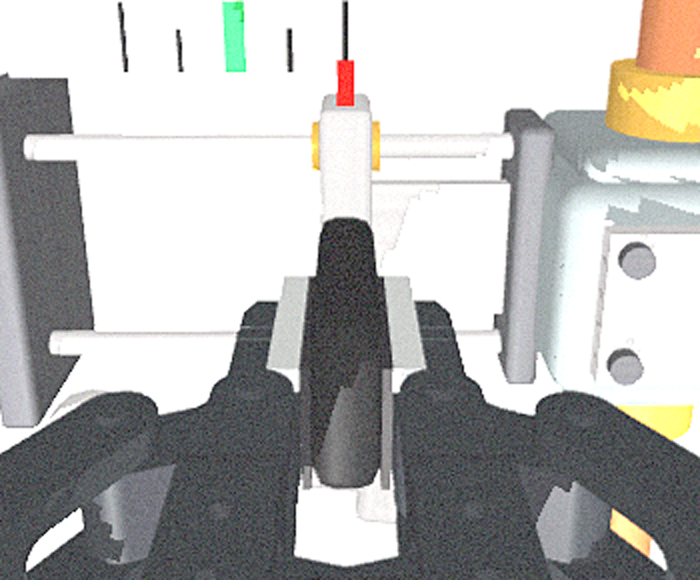

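Request:
{"api": "jog_arm", "payload": {
  "commands": "-0.39 -0.08 0 0;-0.39 -0.08 0 0;-0.39 -0.08 0 0;-0.39 -0.08 0 0;-0.3 -0.06 0 0;-0.3 -0.06 0 0;-0.29 -0.07 0 0;0 0 0 0;0 0 0 0;0 0 0 0;0 0 0 0"
}}

```text
time_s: 16.32
ee_pos: [0.4884, 0.0396, 0.0453]
ee_rot: [[0.98, 0.201, 0.007], [0.201, -0.98, 0.001], [0.007, 0.0, -1.0]]
force: [9.1, 1.3, 1.1]
width: 0.0114
```

Run:
```python
from h import *
s=bot.sense();print(s['force'],s['ee_pos'],s['width'])
d=s['ee_pos'][:2]-np.array([.5107,.0443]);print('moved',d@[.979,.2036],d@[-.2036,.979])
snap('wrist','w15');ann('w15','w15a',150,150,350,290,2);snap('side','s15');ann('s15','s15a',180,100,240,200,3)
e=np.array([.979,.2036]);O=np.array([.5542,-.0185])
```

```text
[9.09877763 1.29442764 1.14233195] [0.48836923 0.03961881 0.04526485] 0.011404812952997995
moved -0.022814912009889724 -3.634481228689112e-05
wrist ['fx', 'fy', 'cx', 'cy', 'T_tool_cam'] 16.3167
side ['fx', 'fy', 'cx', 'cy', 'pose'] 16.3667
```

View pics/w15a.png

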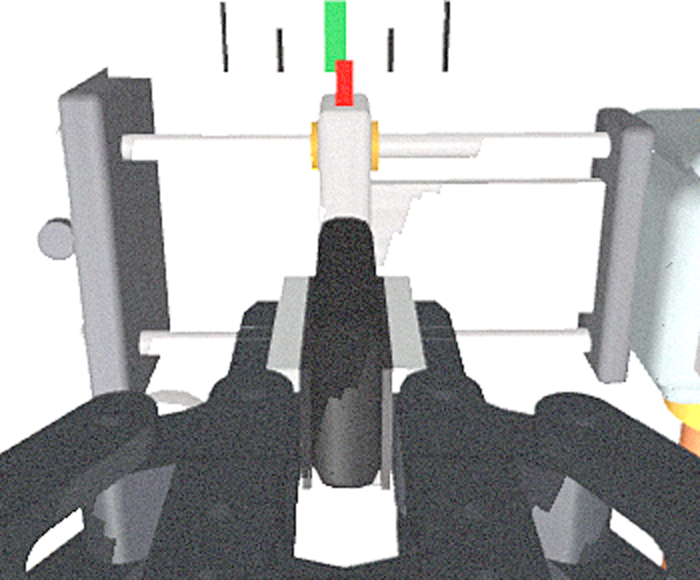

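View pics/s15a.png

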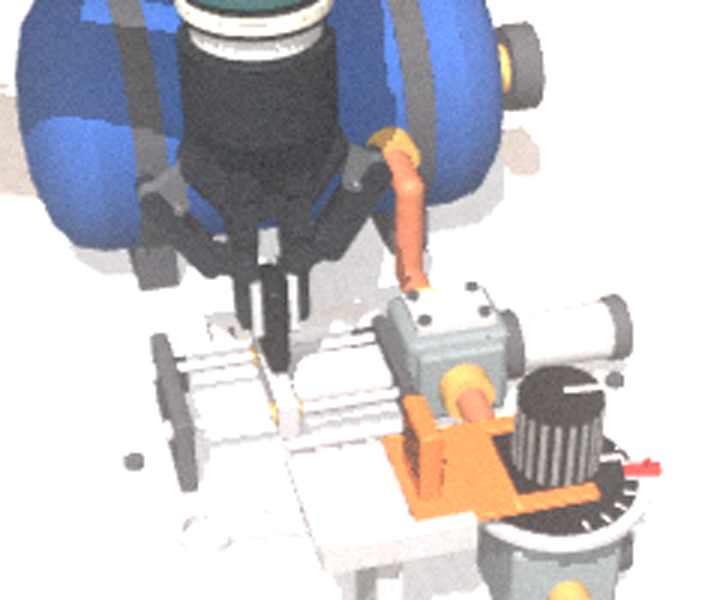

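Request:
{"api": "jog_arm", "payload": {
  "commands": "-0.2 -0.04 0 0;0 0 0 0;0 0 0 0;0 0 0 0;0 0 0 0"
}}

```text
time_s: 16.83
ee_pos: [0.4866, 0.0392, 0.0453]
ee_rot: [[0.98, 0.201, 0.007], [0.201, -0.98, 0.001], [0.007, 0.0, -1.0]]
force: [9.5, 2.0, 0.4]
width: 0.0111
```

Run:
```python
from h import *
s=bot.sense();print(s['force'],s['ee_pos'],s['width'],s['time_s'])
snap('wrist','w16');ann('w16','w16a',150,150,350,290,2);snap('side','s16')
```

```text
[9.47763899 1.97039752 0.41831245] [0.48658231 0.03923738 0.04529177] 0.011115103661012853 16.8333
wrist ['fx', 'fy', 'cx', 'cy', 'T_tool_cam'] 16.8333
side ['fx', 'fy', 'cx', 'cy', 'pose'] 16.8833
```

View pics/w16a.png

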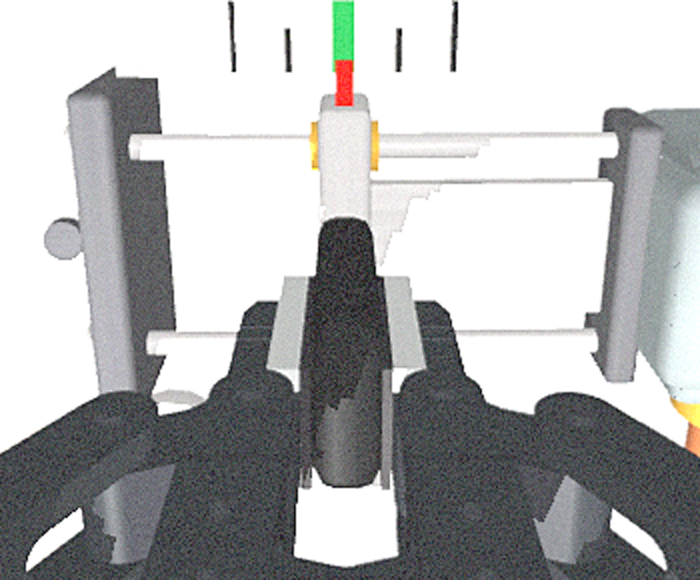

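View pics/s16.png

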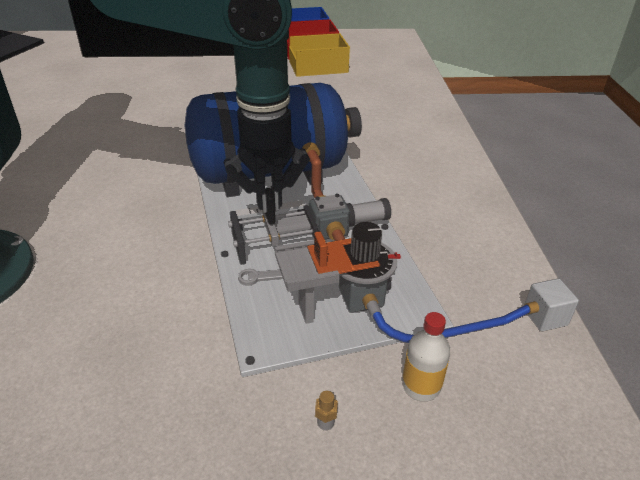

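The wrist picture shows the red pointer in line with the green mark (column 344 against 343 in the zoom). The side picture shows the lock home, the knob pointer at the red mark, and the bottle, coupler and spanner unmoved. I'm handing the job in.

Run:
```python
from h import *
bot.job_done();s=bot.sense();print(s['time_s'],s['force'],s['ee_pos'],s['width'])
```

```text
the job is handed in; nothing more can be done
the job is handed in; nothing more can be done
```

The job is handed in, with the gripper still holding the valve handle at half-open against the spring. It took about 17 s of the 51 s allowed. No verdict was given, so the results below are my own checks.

**What I did**
- **Knob:** turned it 63° clockwise, and its white pointer met the inner end of the red set mark.
- **Lock:** pushed the orange slide lock home until it met its end stop (about 5 N back on the fingers).
- **Valve:** gripped the handle and drew the gate about 25 mm.

**Last checks**
- **Gate:** the red pointer lined up with the green mark to within about half a millimetre in the wrist view. The force on the tool was about 9.7 N, close to the 10 N spring force at half travel.
- **Grip:** the finger opening was 11 mm on the 12 mm paddle.
- **Regulator:** the side view shows the lock home and the knob pointer still at the mark.
- **Bystanders:** the bottle, coupler and spanner look unmoved. I judged this by eye, not by measurement.

**What disagreed:** in the pictures the fingertips sat about 35 mm farther back than the reported TCP. My first close on the knob, at the stated height, therefore met nothing above the barrel. I lowered the arm by what the cameras showed and used that offset for the rest. The measured points also differed between views by about 2–4 mm, and the triangulated handle top came out about 8 mm too high. The given heights and the wrist view were used to settle those.

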